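Rebuild the grinding spindle with its spacers in size order

ROBOT

A 6-joint arm with a two-finger parallel gripper is mounted at the origin on a cart in front of the work surface, level with it; the furniture and walls round the work are solid. World frame = base frame: x ahead of the robot, y to its left, z up, the work surface at z = 0. Lengths are in mm, angles in rad, forces in N, time in s.
With the tool pointing down it reaches from about 250 to 775 mm from the base axis. Payload 4 kg.
Tool frame: the origin (TCP) lies midway between the tips of the shut fingers; the grasp point (between the pads) lies 19 mm behind it; z points along the fingers, y is the direction in which the jaws open and shut (so a half turn about z gives the same grasp; the last joint's range is limited). The gripper opens to 94 mm and grips with 3 to 60 N. Pads are 16 mm wide; open, the fingers measure 119 mm over their backs; the gripper's body (75 mm by 177 mm) begins 78 mm behind the grasp point.
Start: joints at [1.179, 0.087, 1.371, -0, 1.684, -0.103], TCP at [156.651, 527.239, 205.506] pointing down, gripper open.
Joint ranges: [-3.1, 3.1], [-0.76, 2.03], [0.27, 2.55], [-1.08, 4.22], [0.17, 2.65], [-2.57, 2.57]. Speed limits (rad/s): [2.79, 2.79, 3.14, 3.14, 3.14, 3.14].

INTERFACE

Orientations are given as a unit quaternion [x, y, z, w].
In Python, from cell import get_state, grab_frame, job_done gives the robot as it stands. The module is installed in compiled form; this text tells all that it offers.
- The arm moves only by the tool jog_arm, never from a script. Its argument "moves" is a list that holds one entry, the list of rows, each a list of 4 numbers: the shift along the tool's x, y, z in m, then the turn about the tool's z in rad. A call has 1 to 12 rows; each row is the pose to reach, as a shift and turn from the pose commanded when the call began, along the tool's axes at that moment; what a row does not reach only later rows make up. A row lasts 1/10 s, in which the tool goes at most 50 mm and 8.59 degrees, less where a joint would pass 70% of its speed; a pose out of reach is approached as far as the arm can. A call with a gripper value outside its range is refused whole. "grip" is the gripper command: -1 is fully open, 1 is shut, values between are in proportion, set as the call begins (left out, the last holds). The fingers move at their own pace and stop on an object; "newtons" is the grip in N (left out, the last holds). Time passes only in rows, so rows that repeat a pose let the fingers close. It gives the time, the measured TCP pose, the force and the opening at its end, in the units of the state.
- get_state(): the state, without advancing time (a new reading comes with each control period).
- grab_frame(name): name is "side" or "top" or "wrist"; returns a dict with "color" (384x512x3 uint8, red, green, blue), "range_z" (384x512 float32, mm along the optical axis (not along the pixel's ray), 0 where there is no reading), "fx", "fy", "cx", "cy" (pixels), "xyz" and "rotation" of the camera in the world. Camera axes: x right, y up, looking along -z (the intrinsics and any distortion apply to the point x, -y, -z); pixel columns grow to the right and rows downward; lengths in mm; the calibration is good to about 2 mm. A picture is of the moment at which its call begins.
- job_done(): hands the job in, once; it reports no verdict.
The state is a dict: "time_s": time; "qpos": joint angles; "joint_velocities": joint speeds; "effort": joint torques, N m; "tcp_pos": TCP position; "orientation": TCP orientation; "ft_force": force on the tool from outside, world axes, zero at the start; "torque": the same for the moment, N m; "finger_gap": opening from 0.0 (shut) to 1.0 (fully open).
Only numpy, scipy, OpenCV 4.12 (cv2) and the standard library are available. Lean on these libraries where they do the work, as an engineer would, in place of code of your own. Each camera call takes 0.05 s, during which the arm holds its last target.

TASK

Rebuild the upright grinding spindle: thread its three flanged spacers onto it one by one in size order, the largest first and at the bottom, then the middle one, then the smallest on top, each flange downwards and pushed fully home so that they sit flush on each other. Lower each one down the shaft under control rather than letting it drop, then let go, and leave the other things on the table standing where they are.

Things in the scene. Friction and masses are not known exactly. Their poses are not given: they have to be found in the camera images.
- spindle: Upright grinding spindle fixed to the table: a green round foot 128 mm across and 8 mm high that rises to a round seat 68 mm across whose face is 18 mm above the table; from it a plain steel shaft 20 mm across stands up, its last 10 mm tapering to 10 mm across at the tip, 100 mm above the table. Origin: on the shaft axis at table height; z up.
- spindle_tip (a point): Centre of the very top of the spindle's shaft, 100 mm above the table. The stacked spacers' undersides come to 18, 52 and 86 mm above the table; the tip ends inside the top spacer's bore. Fixed furniture rings the work area: a vice and an open steel box to the left, a low red wire tray (58 mm high) behind, a hose to the right.
- spacer_large: Flanged spacer, one rigid piece: round flange 120 mm across and 12 mm thick below, round hub 46 mm across standing 22 mm above the flange (34 mm in all), with a 24 mm bore right through. Dark grey steel, about 400 g. Origin: centre of the underside of the flange, on the bore axis; z runs up the bore from flange to hub. Stands flange down at the start.
- spacer_medium: Flanged spacer, one rigid piece: round flange 96 mm across and 12 mm thick below, round hub 46 mm across standing 22 mm above the flange (34 mm in all), with a 24 mm bore right through. Brass (golden yellow), about 300 g. Origin: centre of the underside of the flange, on the bore axis; z runs up the bore from flange to hub. Stands flange down at the start.
- spacer_small: Flanged spacer, one rigid piece: round flange 72 mm across and 12 mm thick below, round hub 46 mm across standing 22 mm above the flange (34 mm in all), with a 24 mm bore right through. Bright aluminium (nearly white), about 200 g. Origin: centre of the underside of the flange, on the bore axis; z runs up the bore from flange to hub. Stands flange down at the start.
- jar: Bystander, loose: round glass jar of blue grains with a yellow metal lid, 64 mm across, 92 mm high, standing. Origin: centre of its underside.
- green_tin: Bystander, loose: round green tin, 62 mm across, 85 mm high, standing. Origin: centre of its underside.
- mould: Bystander, loose: round yellow-brown metal mould, 64 mm across, 56 mm high, standing. Origin: centre of its underside.
- tape: Bystander, loose: blue roll of tape lying flat, 67 mm across, 19 mm high. Origin: centre of its underside.
- plier: Bystander, loose: steel pliers lying flat, 146 mm long along their y, 56 mm wide, 13 mm high. Origin: centre of the underside.
- wax: Bystander, loose: yellow block of wax, 43 x 64 mm (its x, y), 26 mm high. Origin: centre of its underside.
Things that resemble listed ones, but are neither listed nor needed, are in the scene too. Leave any black look-alike of the spacer_small alone.

How it is judged:
By the outcome, as a careful person would: the job done as asked, in the order asked, and still so for the second after the job is handed in, with the robot touching nothing.
It also fails if it takes over 72 s, if anything falls off the work surface, if the arm or the gripper's body presses on something with over 40 N, if the wrist force passes 120 N, or if a joint passes its speed limit or range.

## Working session

There is one attempt and no reset: what is moved stays moved. The work goes in short steps, Python scripts to look and compute and a tool call to move; the robot and the scene stay as the last step left them, time stands still between calls to the robot, and variables do not carry over. Pictures are saved under pics/ and viewed, and the job is handed in when it is done.

Besides the shell and the picture viewer there is one more tool, called after ">>>" as a command line: name --argument value ..., lists and objects as JSON in quotes. jog_arm: Moves the arm, as the interface text tells. Its arguments: {"type":"object","properties":{"moves":{"type":"array"},"grip":{"type":"number"},"newtons":{"type":"number"}},"required":["moves"]}

```bash
mkdir -p pics; cat > h.py <<'E'
import numpy as np, cv2, pickle
from cell import get_state, grab_frame, job_done
def grab(n,fn):
    f=grab_frame(n); pickle.dump(f,open(f'pics/{fn}.pkl','wb'))
    cv2.imwrite(f'pics/{fn}.png',cv2.cvtColor(f['color'],cv2.COLOR_RGB2BGR)); return f
def load(fn): return pickle.load(open(f'pics/{fn}.pkl','rb'))
def R(f):
    r=np.array(f['rotation'],float)
    if r.size==9: return r.reshape(3,3)
    from scipy.spatial.transform import Rotation
    return Rotation.from_quat(r).as_matrix()
def pt(f,u,v,d=None):
    if d is None: d=f['range_z'][int(round(v)),int(round(u))]
    c=np.array([(u-f['cx'])/f['fx']*d, -(v-f['cy'])/f['fy']*d, -d])
    return R(f)@c+np.array(f['xyz'])
def cloud(f):
    v,u=np.mgrid[0:384,0:512]; d=f['range_z']
    c=np.stack([(u-f['cx'])/f['fx']*d, -(v-f['cy'])/f['fy']*d, -d],-1)
    return c@R(f).T+np.array(f['xyz'])
def crop(f,x0,y0,x1,y1,s,fn):
    im=cv2.cvtColor(f['color'][y0:y1,x0:x1],cv2.COLOR_RGB2BGR)
    cv2.imwrite(f'pics/{fn}.png',cv2.resize(im,None,fx=s,fy=s,interpolation=cv2.INTER_CUBIC))
E
python3 - <<'E'
from h import *
s=get_state(); print(s)
for n in ['side','top','wrist']:
    f=grab(n,n+'0'); print(n,{k:f[k] for k in f if k not in('color','range_z')})
E
```

```text
{'time_s': 0.0, 'qpos': array([ 1.17884370e+00,  8.79419880e-02,  1.37221087e+00,  7.17797231e-06,
        1.68363339e+00, -1.03084484e-01]), 'joint_velocities': array([-0.00127384, -0.00089128, -0.00036122, -0.00112391,  0.00121039,
       -0.00021159]), 'effort': array([-1.30951554e-03, -3.40188503e+01, -3.02420104e+01,  7.16160913e-02,
        3.30342539e-02, -1.66884456e-04]), 'tcp_pos': array([156.46052901, 526.70460025, 204.33332691]), 'orientation': array([ 1.43931935e-01,  9.89586982e-01, -1.06249412e-03, -2.72171361e-04]), 'ft_force': array([-0.03409259, -0.06402656, -0.36984103]), 'torque': array([-0.04085617, -0.03619826, -0.03004267]), 'finger_gap': 1.0021411439712622}
side {'fx': 471.1285196344927, 'fy': 471.1285196344927, 'cx': 249.2208326719849, 'cy': 188.44021795051466, 'xyz': array([ 993.78331617, -420.72254108,  997.240761  ]), 'rotation': array([0.31998975, 0.11376737, 0.30711677, 0.88901228])}
top {'fx': 411.2255377031777, 'fy': 411.2255377031777, 'cx': 260.4230856824378, 'cy': 185.7652309654612, 'xyz': array([ 457.19391563,  189.651185  , 1117.08509075]), 'rotation': array([ 0.01160616, -0.02549468, -0.70626168,  0.70739646])}
wrist {'fx': 289.92254295257993, 'fy': 289.92254295257993, 'cx': 255.1707189757791, 'cy': 192.1713461290486, 'xyz': array([ 91.70041586, 546.5930466 , 383.77501043]), 'rotation': array([-0.09449067, -0.06905664,  0.59382591,  0.7960361 ])}
```

View pics/top0.png

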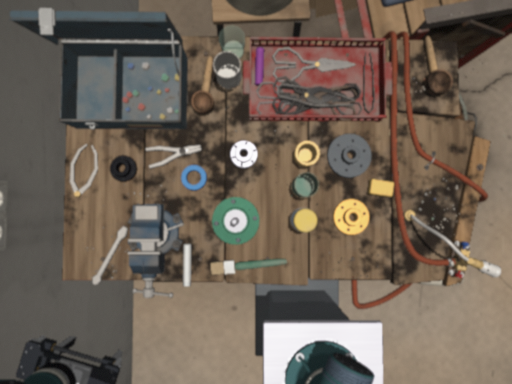

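View pics/side0.png

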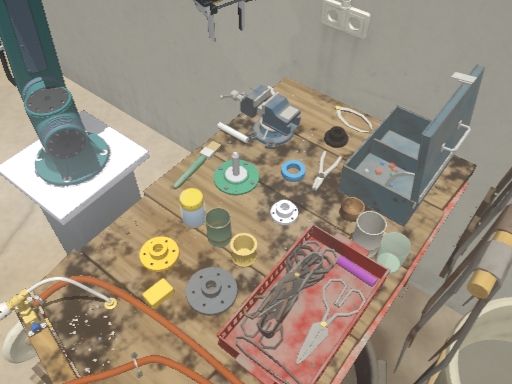

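View pics/wrist0.png

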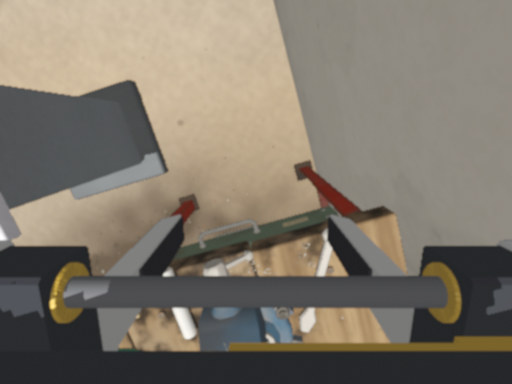

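```bash
python3 - <<'E'
from h import *
t=load('top0'); s=load('side0')
crop(t,200,130,400,250,4,'c_top'); crop(s,130,120,330,320,3.5,'c_side')
P=cloud(t)
for n,(u,v) in dict(large=(349,143),largefl=(366,156),med=(351,205),medfl=(362,226),small=(243,144),smallfl=(253,154),shaft=(235,221),seat=(235,229),foot=(250,235),table=(280,240),table2=(330,110),jar=(303,221),tin=(304,182),mould=(307,142),tape=(183,177),wax=(381,188),black=(123,158),tabl3=(150,190),tb4=(370,250)).items(): print(n,np.round(P[v,u],1))
E
```

```text
large [632.2 -72.7  12. ]
largefl [ 596.8 -118.7   11.9]
med [463.9 -76.9   9.9]
medfl [ 407.4 -105.7   11.3]
small [624.4 214.6  36.8]
smallfl [600.4 188.1  17.7]
shaft [423.5 232.3  98.2]
seat [399.9 235.4  22.4]
foot [383.3 195.7  11.1]
table [369.  114.5  -1.5]
table2 [724.1 -22.8   5.7]
jar [423.4  63.4  92.4]
tin [526.2  49.2   3.1]
mould [627.1  47.8  57.5]
tape [537.6 374.2  22.1]
wax [ 509.2 -153.5   27.6]
black [589.3 537.4  10.3]
tabl3 [503.8 466.8  -1.5]
tb4 [ 342.2 -129.2    2. ]
```

View pics/c_top.png

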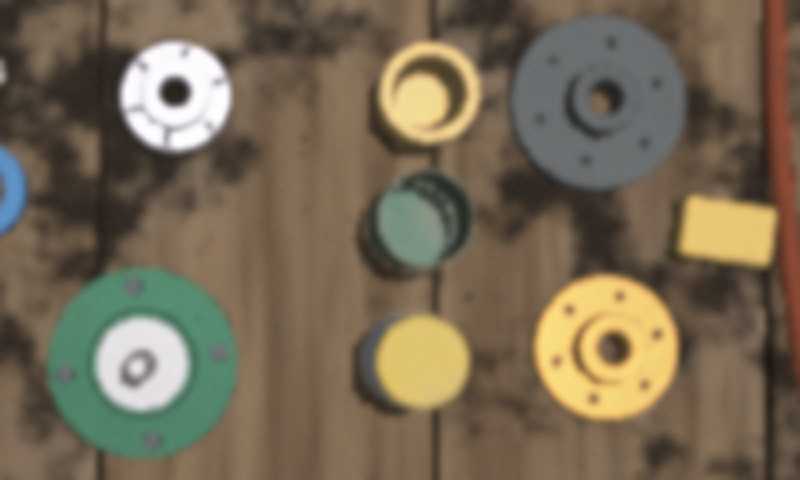

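View pics/c_side.png

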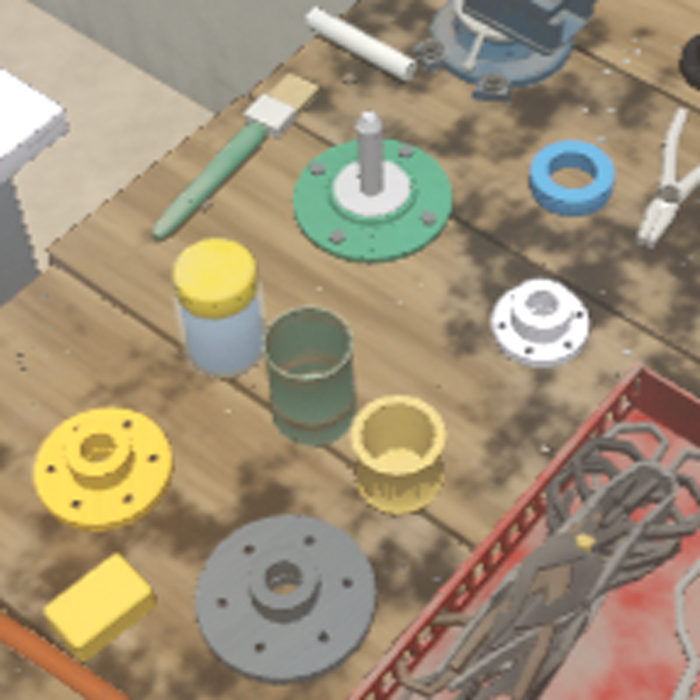

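```bash
cat >> h.py <<'E'
from scipy.optimize import least_squares
def ray(f,u,v,z):
    c=np.stack([(u-f['cx'])/f['fx'], -(v-f['cy'])/f['fy'], -np.ones_like(u)],-1)@R(f).T
    o=np.array(f['xyz']); k=(z-o[2])/c[...,2]
    return (o+c*k[...,None])[...,:2]
def fitc(xy,r=None):
    c0=xy.mean(0)
    g=lambda p: np.hypot(*(xy-p[:2]).T)-(p[2] if r is None else r)
    s=least_squares(g,[*c0,40 if r is None else r][:3 if r is None else 2],loss='soft_l1',f_scale=1.0)
    return s.x, np.sqrt(np.mean(s.fun**2))
def blob(f,mask,u,v):
    n,l=cv2.connectedComponents(mask.astype(np.uint8))
    m=(l==l[v,u]).astype(np.uint8)
    c=max(cv2.findContours(m,cv2.RETR_EXTERNAL,cv2.CHAIN_APPROX_NONE)[0],key=len)[:,0].astype(float)
    # contour pixels sit ~0.5px inside the edge
    return c,m
E
python3 - <<'E'
from h import *
t=load('top0'); P=cloud(t); hsv=cv2.cvtColor(t['color'],cv2.COLOR_RGB2HSV)
for q in [(366,156),(362,226),(253,154),(235,229),(250,235),(280,240),(375,143)]: print(q,hsv[q[1],q[0]],t['color'][q[1],q[0]])
H,S,V=[hsv[...,i].astype(int) for i in range(3)]
ms={'large':((S<75)&(V>60)&(V<140)&(((H>90)&(H<130))|(S<40)),(366,156),12),
'medium':((H>15)&(H<30)&(S>120)&(V>120),(362,226),12),
'small':((S<40)&(V>150),(253,154),12),
'seat':((S<60)&(V>150),(235,229),18),
'foot':((H>60)&(H<95)&(S>80),(250,235),8)}
for n,(m,(u,v),z) in ms.items():
    c,mm=blob(t,m,u,v); xy=ray(t,c[:,0],c[:,1],z); print(n,len(c),fitc(xy))
# tip & hub by height from cloud
Z=P[...,2]
for n,(x,y,z,r) in dict(tip=(423,232,98,20),).items():
    k=(np.abs(P[...,0]-x)<25)&(np.abs(P[...,1]-y)<25)&(Z>90); print(n,k.sum(),P[k].mean(0) if k.any() else 0, P[k].min(0),P[k].max(0))
for n,(x,y) in dict(large=(605,-75),medium=(440,-80),small=(603,213)).items():
    k=(np.hypot(P[...,0]-x,P[...,1]-y)<35)&(Z>28)&(Z<42); print('hub',n,k.sum(),P[k].mean(0),np.median(P[k][:,2]))
E
```

```text
(366, 156) [ 98   9 109] [105 108 109]
(362, 226) [ 18 135 219] [219 173 103]
(253, 154) [135   2 251] [250 249 251]
(235, 229) [150   3 227] [227 224 227]
(250, 235) [ 75 100 133] [ 81 133 107]
(280, 240) [ 15  91 118] [118  97  76]
(375, 143) [ 16  92 122] [122 101  78]
large 125 (array([599.05497555, -72.22349411,  59.43229268]), np.float64(0.9587547327965986))
medium 102 (array([433.49945053, -76.11745999,  48.61074014]), np.float64(0.7642100443295442))
small 76 (array([602.7996707 , 213.50865024,  36.42159089]), np.float64(0.831562976887322))
seat 66 (array([422.27644046, 235.49816918,  30.89343573]), np.float64(0.7446696768457397))
foot 174 (array([422.59739798, 235.73636659,  59.34073293]), np.float64(5.790258947030825))
tip 42 [423.25985666 235.11912431  96.87992977] [413.49450341 227.41825865  90.3411405 ] [430.83876669 242.4019339  103.54907658]
hub large 173 [599.65731025 -72.0852627   34.26449897] 34.40346466969572
hub medium 179 [433.80972416 -75.60187654  34.13654945] 34.266774572913846
hub small 174 [603.01626954 213.87898829  34.56966132] 34.72299389008151
```

```bash
python3 - <<'E'
from h import *
t=load('side0'); P=cloud(t); Z=P[...,2]
k=(np.hypot(P[...,0]-423,P[...,1]-235)<25)&(Z>40)&(Z<95); print('shaft',k.sum(),P[k].mean(0))
for n,(x,y) in dict(large=(599.5,-72),medium=(433.5,-76),small=(603,213.7)).items():
    k=(np.hypot(P[...,0]-x,P[...,1]-y)<30)&(Z>30)&(Z<42); print('hub',n,k.sum(),P[k].mean(0),np.median(P[k][:,2]))
T=load('top0')
P=cloud(T)
for n,(u,v) in dict(jar=(303,221),mould=(307,153),tin=(304,185),wax=(381,188),small=(243,160)).items(): print(n,P[v,u])
for x in np.arange(0.,1): pass
# max height over grid near grasp areas
for n,(x,y) in dict(large=(599,-72),medium=(433.5,-76),small=(603,213.7),sp=(422.5,235.3)).items():
    d=P[...,:2]-np.array([x,y]); k=(abs(d[...,0])<70)&(abs(d[...,1])<110)&(P[...,2]>40)&(T['range_z']>0); print(n,P[k].min(0) if k.any() else 0,P[k].max(0) if k.any() else 0)
E
```

```text
shaft 111 [427.73605146 230.3038161   69.31959929]
hub large 210 [601.54271763 -73.33527939  33.42216246] 33.35636715686013
hub medium 176 [435.59461066 -77.11439962  33.22580245] 33.29723565729364
hub small 156 [603.52466088 212.48540228  33.27616375] 33.257886750355624
jar [423.42187314  63.43078652  92.40698611]
mould [604.8890949   41.38595151   8.40173484]
tin [517.89436525  49.67273493   6.21718117]
wax [ 509.15278614 -153.50766748   27.62776163]
small [581.67981188 214.44501315  38.81985217]
large [529.64324476 -55.02507577  40.19741942] [627.26123475  37.67618199  89.03187954]
medium [411.06288265 -66.40923024  40.29379496] [502.17194313  33.95895455  96.23179772]
small 0 0
sp [413.49450341 225.36393664  43.47588275] [432.88475953 242.4019339  103.54907658]
```

>>> jog_arm --moves '[[[-0.596,-0.448,0,-0.289],[-0.596,-0.448,0,-0.289],[-0.596,-0.448,0,-0.289],[-0.596,-0.448,0,-0.289],[-0.596,-0.448,0,-0.289],[-0.596,-0.448,0,-0.289],[-0.596,-0.448,0,-0.289],[-0.596,-0.448,0,-0.289],[-0.596,-0.448,0,-0.289],[-0.596,-0.448,0,-0.289],[-0.596,-0.448,0,-0.289],[-0.596,-0.448,0,-0.289]]]' --grip -1 --newtons 30

```text
time_s: 1.35
tcp_pos: [510.8, 48.2, 205.3]
orientation: [0.0, 1.0, 0.0, -0.0]
ft_force: [0.8, 0.3, 0.2]
finger_gap: 0.997
```

>>> jog_arm --moves '[[[-0.087,-0.118,0.06,0],[-0.087,-0.118,0.1,0],[-0.087,-0.118,0.12,0],[-0.087,-0.118,0.12,0],[-0.087,-0.118,0.12,0],[-0.087,-0.118,0.12,0],[-0.087,-0.118,0.12,0]]]'

```text
time_s: 2.05
tcp_pos: [597.7, -67.2, 87.3]
orientation: [-0.0, 1.0, -0.0, 0.001]
ft_force: [-0.0, 0.0, 0.5]
finger_gap: 1.002
```

```bash
python3 - <<'E'
from h import *
s=get_state(); print(s['tcp_pos'],s['orientation'],s['ft_force'])
f=grab('wrist','w1')
f=grab('top','t1')
E
```

```text
[597.70561192 -67.20687111  87.2803373 ] [-4.84819003e-04  9.99999108e-01 -1.25856231e-05  1.24436426e-03] [-0.01783195  0.04928064  0.51576172]
```

View pics/w1.png

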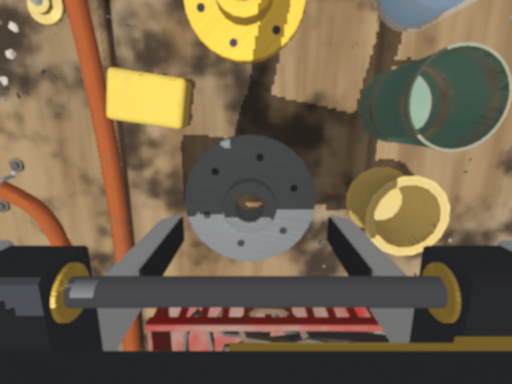

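>>> jog_arm --moves '[[[-0.001,-0.005,0.015,0],[-0.001,-0.005,0.035,0],[-0.001,-0.005,0.05,0],[-0.001,-0.005,0.055,0],[-0.001,-0.005,0.055,0],[-0.001,-0.005,0.055,0]]]'

```text
time_s: 2.75
tcp_pos: [598.6, -72.9, 31.0]
orientation: [-0.0, 1.0, -0.0, 0.0]
ft_force: [-0.4, 0.2, -1.0]
finger_gap: 1.003
```

>>> jog_arm --moves '[[[-0.001,0,0.008,0],[-0.001,0,0.014,0],[-0.001,0,0.014,0],[-0.001,0,0.014,0]]]'

```text
time_s: 3.15
tcp_pos: [598.9, -72.8, 16.2]
orientation: [-0.0, 1.0, 0.0, -0.0]
ft_force: [-0.3, 0.1, 1.0]
finger_gap: 0.999
```

>>> jog_arm --moves '[[[0,0,0,0],[0,0,0,0],[0,0,0,0],[0,0,0,0],[0,0,0,0],[0,0,0,0],[0,0,0,0],[0,0,0,0]]]' --grip 1 --newtons 40

```text
time_s: 3.95
tcp_pos: [599.2, -72.7, 16.5]
orientation: [-0.0, 1.0, 0.0, 0.0]
ft_force: [-0.4, 0.2, 0.4]
finger_gap: 0.477
```

>>> jog_arm --moves '[[[0,0,-0.01,0],[0,0,-0.03,0],[0,0,-0.06,0],[0,0,-0.09,0],[0,0,-0.12,0],[0,0,-0.14,0],[0,0,-0.14,0],[0,0,-0.14,0]]]'

```text
time_s: 4.75
tcp_pos: [598.8, -72.9, 156.0]
orientation: [-0.0, 1.0, 0.0, -0.0]
ft_force: [-1.1, 0.8, -3.5]
finger_gap: 0.476
```

```bash
python3 - <<'E'
from h import *
s=get_state(); print(s['tcp_pos'],s['ft_force'],s['torque'],s['finger_gap'])
f=grab('side','s2')
f=grab('wrist','w2')
E
```

```text
[598.79418346 -72.9235215  155.98493015] [-1.05322905  0.77942493 -3.54940078] [ 0.00879875 -0.03388947 -0.08127457] 0.47599973256891753
```

View pics/s2.png

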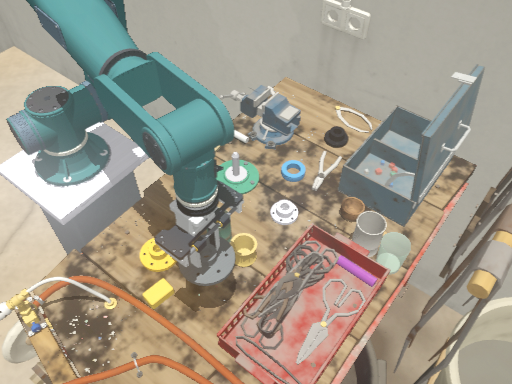

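View pics/w2.png

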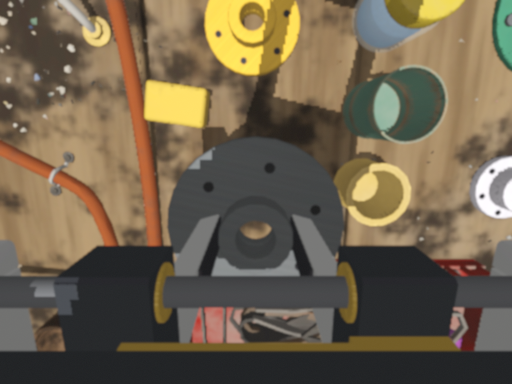

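```bash
python3 - <<'E'
from h import *
f=load('w2'); P=cloud(f); crop(f,160,130,350,280,4,'c_w2')
tcp=np.array([598.8,-72.9])
Z=P[...,2]
k=(np.hypot(P[...,0]-600,P[...,1]+73)<70)&(Z>140)&(Z<180)
v,u=np.nonzero(k); print(k.sum(), np.percentile(Z[k],[5,25,50,75,95]))
k=(np.hypot(P[...,0]-600,P[...,1]+73)<70)&(abs(Z-150.5)<5)
xy=P[k][:,:2]; print(xy.min(0),xy.max(0))
g=ray(f,np.array([257.]),np.array([231.]),173.); print(g)
E
```

```text
17188 [149.10150286 149.87951274 150.47220761 158.63506257 172.55174836]
[ 539.06491353 -131.28070053] [634.76044881 -12.96045198]
[[592.56066414 -71.40217373]]
```

View pics/c_w2.png

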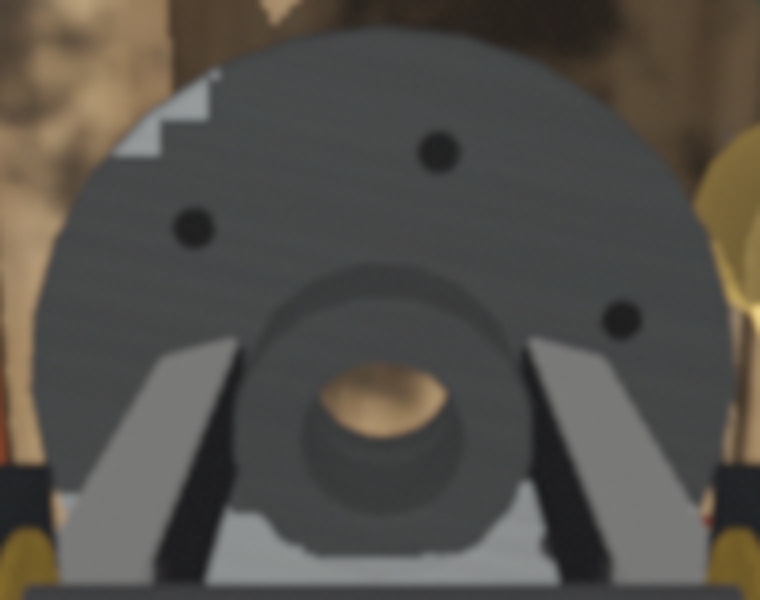

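```bash
python3 - <<'E'
from h import *
f=load('w2'); print(ray(f,np.array([255.3]),np.array([239.8]),173.)); P=cloud(f)
hsv=f['color'].astype(int)
k=(np.hypot(P[...,0]-599,P[...,1]+72)<75)&(abs(P[...,2]-150.5)<4)
c,m=blob(f,k,250,170)
c=c[(c[:,1]<235)]; xy=ray(f,c[:,0],c[:,1],150.5); xy=xy[np.hypot(*(xy-[599,-72]).T)>52]; print(len(xy),fitc(xy),fitc(xy,60))
E
```

```text
[[598.10856277 -72.40599066]]
270 (array([597.95749566, -72.27975879,  58.64312093]), np.float64(0.20696949002976087)) (array([599.64104506, -72.28564125]), np.float64(0.6945016145606169))
```

>>> jog_arm --moves '[[[0.02,0.03,0,0],[0.04,0.065,0,0],[0.06,0.105,0,0],[0.084,0.146,0,0],[0.108,0.187,0,0],[0.13,0.228,0,0],[0.15,0.263,0,0],[0.165,0.29,0,0],[0.174,0.304,0,0],[0.1765,0.3075,0,0],[0.1765,0.3075,0,0],[0.1765,0.3075,0,0]]]'

```text
time_s: 6.05
tcp_pos: [422.7, 233.6, 155.7]
orientation: [0.0, 1.0, -0.001, -0.0]
ft_force: [-0.1, 0.4, -3.6]
finger_gap: 0.476
```

```bash
python3 - <<'E'
from h import *
s=get_state(); print(s['tcp_pos'],s['ft_force'],s['torque'],s['finger_gap'])
f=grab('side','s3'); crop(f,130,60,330,240,4,'c_s3')
f=grab('wrist','w3')
E
```

```text
[422.73255899 233.64381546 155.73296025] [-0.08471275  0.41367767 -3.62467233] [0.0173448  0.02759149 0.03146058] 0.47572412033835376
```

View pics/c_s3.png

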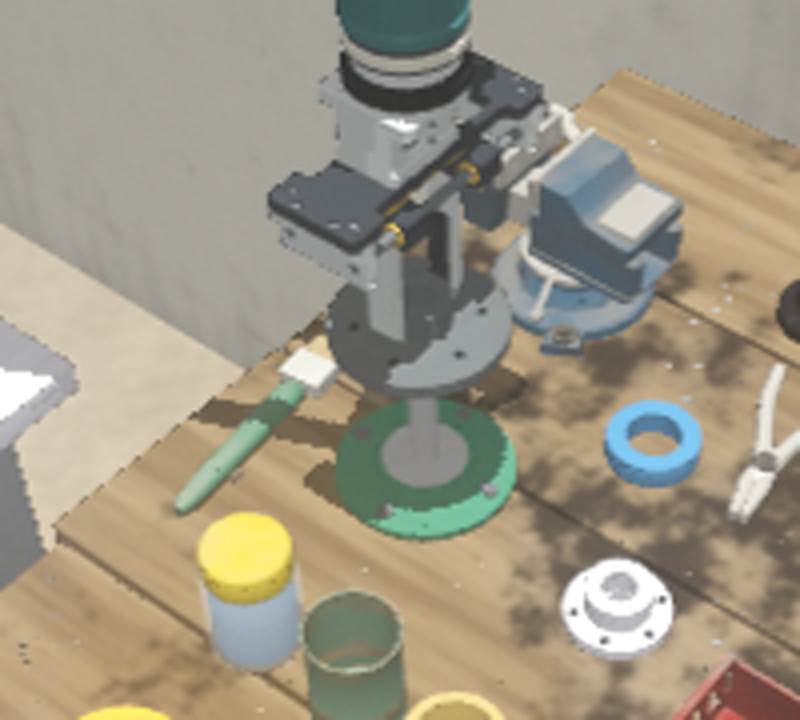

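View pics/w3.png

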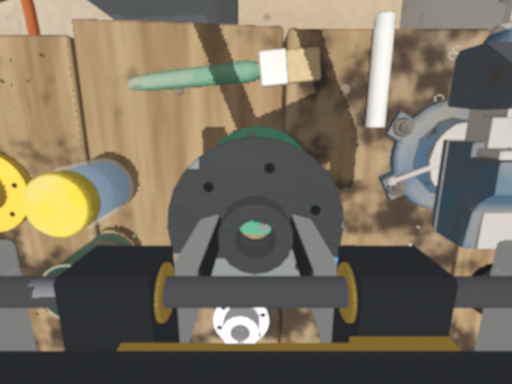

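>>> jog_arm --moves '[[[0,0.001,0.008,0],[0,0.001,0.018,0],[0,0.001,0.028,0],[0,0.001,0.035,0],[0,0.001,0.04,0],[0,0.001,0.045,0],[0,0.001,0.048,0],[0,0.001,0.048,0]]]'

```text
time_s: 6.95
tcp_pos: [422.4, 235.5, 108.1]
orientation: [-0.0, 1.0, -0.0, -0.0]
ft_force: [0.0, -0.0, -2.2]
finger_gap: 0.476
```

>>> jog_arm --moves '[[[0,0,0.003,0],[0,0,0.006,0],[0,0,0.009,0],[0,0,0.012,0],[0,0,0.014,0],[0,0,0.014,0]]]'

```text
time_s: 7.55
tcp_pos: [422.3, 235.4, 94.0]
orientation: [-0.0, 1.0, -0.0, -0.0]
ft_force: [-0.8, -0.0, -3.3]
finger_gap: 0.476
```

>>> jog_arm --moves '[[[0,0,0.006,0],[0,0,0.012,0],[0,0,0.018,0],[0,0,0.024,0],[0,0,0.03,0],[0,0,0.036,0],[0,0,0.042,0],[0,0,0.048,0],[0,0,0.053,0],[0,0,0.053,0]]]'

```text
time_s: 8.55
tcp_pos: [421.9, 235.3, 40.5]
orientation: [-0.0, 1.0, -0.0, -0.001]
ft_force: [-0.1, 1.2, -3.3]
finger_gap: 0.476
```

>>> jog_arm --moves '[[[0,0,0.002,0],[0,0,0.004,0],[0,0,0.006,0],[0,0,0.007,0],[0,0,0.007,0]]]'

```text
time_s: 9.05
tcp_pos: [422.7, 235.6, 34.6]
orientation: [-0.0, 1.0, 0.0, 0.0]
ft_force: [0.0, 0.4, -3.2]
finger_gap: 0.476
```

>>> jog_arm --moves '[[[0,0,0.001,0],[0,0,0.001,0],[0,0,0.002,0],[0,0,0.002,0]]]'

```text
time_s: 9.45
tcp_pos: [422.7, 235.6, 34.5]
orientation: [-0.0, 1.0, 0.0, 0.0]
ft_force: [-4.5, -1.7, 10.4]
finger_gap: 0.473
```

>>> jog_arm --moves '[[[0,0,0,0],[0,0,0,0],[0,0,0,0],[0,0,0,0],[0,0,0,0]]]' --grip -1

```text
time_s: 9.95
tcp_pos: [422.6, 235.6, 32.3]
orientation: [-0.0, 1.0, 0.0, -0.0]
ft_force: [0.2, -0.4, 0.4]
finger_gap: 0.867
```

>>> jog_arm --moves '[[[0,0,-0.01,0],[0,0,-0.03,0],[0,0,-0.06,0],[0,0,-0.1,0],[0,0,-0.13,0],[0,0,-0.13,0],[0,0,-0.13,0]]]'

```text
time_s: 10.65
tcp_pos: [423.0, 235.7, 163.4]
orientation: [-0.0, 1.0, 0.0, 0.001]
ft_force: [0.0, 0.1, 0.0]
finger_gap: 0.999
```

```bash
python3 - <<'E'
from h import *
s=get_state(); print(s['tcp_pos'],s['ft_force'],s['finger_gap'])
f=grab('side','s4'); crop(f,130,60,330,240,4,'c_s4')
f=grab('wrist','w4')
E
```

```text
[422.96363597 235.73080572 163.43218405] [0.00221408 0.08258587 0.0081795 ] 0.9986455465368423
```

View pics/c_s4.png

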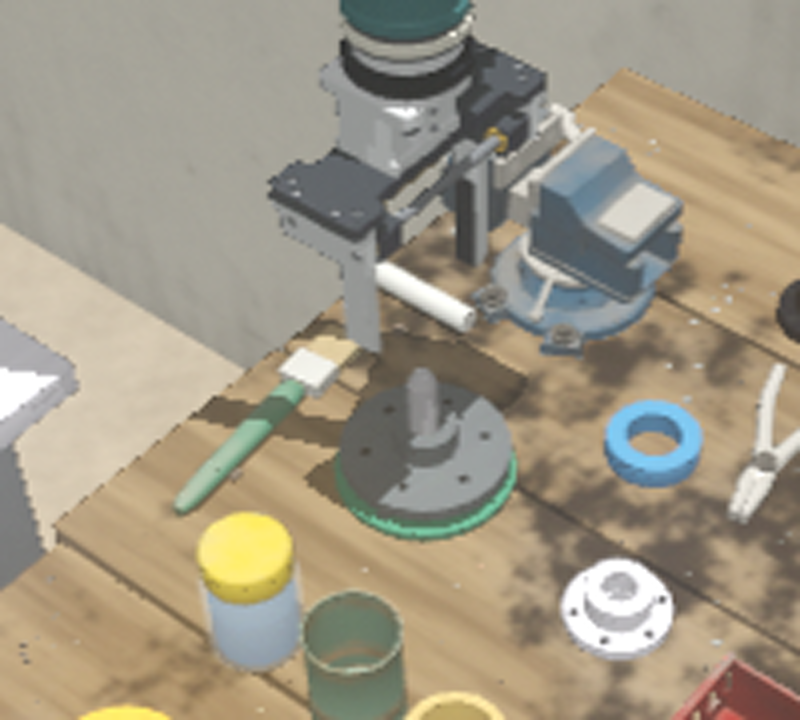

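View pics/w4.png

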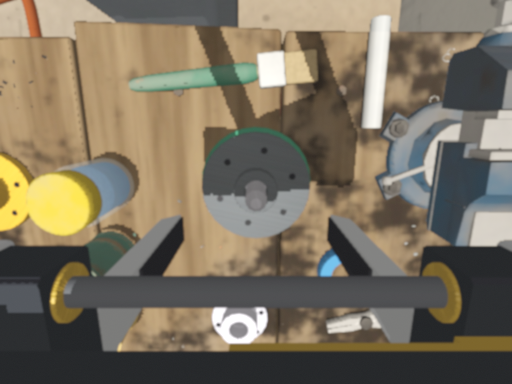

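>>> jog_arm --moves '[[[-0.002,-0.03,0,0],[-0.004,-0.07,0,0],[-0.006,-0.115,0,0],[-0.008,-0.16,0,0],[-0.009,-0.205,0,0],[-0.01,-0.25,0,0],[-0.0105,-0.285,0,0],[-0.0105,-0.305,0.02,0],[-0.0105,-0.312,0.055,0],[-0.0105,-0.312,0.085,0],[-0.0105,-0.312,0.085,0],[-0.0105,-0.312,0.085,0]]]'

```text
time_s: 11.95
tcp_pos: [432.1, -76.1, 76.4]
orientation: [-0.0, 1.0, 0.001, -0.002]
ft_force: [0.3, -0.0, -0.2]
finger_gap: 0.999
```

```bash
python3 - <<'E'
from h import *
s=get_state(); print(s['tcp_pos'],s['ft_force'],s['finger_gap'])
f=grab('wrist','w5')
E
```

```text
[432.07062901 -76.06979502  76.38396396] [ 0.25604759 -0.00100866 -0.22010442] 0.9991815973068083
```

View pics/w5.png

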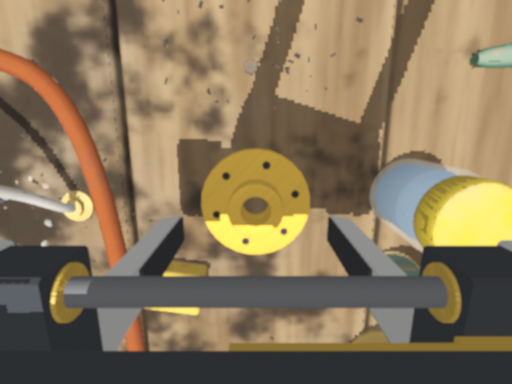

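>>> jog_arm --moves '[[[-0.001,0,0.015,0],[-0.001,0,0.035,0],[-0.001,0,0.048,0],[-0.001,0,0.056,0],[-0.001,0,0.06,0],[-0.001,0,0.06,0],[-0.001,0,0.06,0]]]'

```text
time_s: 12.7
tcp_pos: [434.7, -76.6, 18.2]
orientation: [-0.0, 1.0, -0.0, 0.001]
ft_force: [0.0, -0.7, -0.2]
finger_gap: 1.002
```

>>> jog_arm --moves '[[[0,0,0,0],[0,0,0,0],[0,0,0,0],[0,0,0,0],[0,0,0,0],[0,0,0,0],[0,0,0,0],[0,0,0,0]]]' --grip 1

```text
time_s: 13.5
tcp_pos: [434.1, -76.3, 17.5]
orientation: [-0.0, 1.0, 0.0, -0.0]
ft_force: [-0.2, -0.2, 0.6]
finger_gap: 0.48
```

>>> jog_arm --moves '[[[0,0,-0.01,0],[0,0,-0.03,0],[0,0,-0.06,0],[0,0,-0.09,0],[0,0,-0.12,0],[0,0,-0.14,0],[0,0,-0.14,0],[0,0,-0.14,0]]]'

```text
time_s: 14.3
tcp_pos: [433.8, -76.4, 157.1]
orientation: [-0.0, 1.0, 0.0, -0.0]
ft_force: [-0.4, -0.0, -1.9]
finger_gap: 0.479
```

```bash
python3 - <<'E'
from h import *
s=get_state(); print(s['tcp_pos'],s['ft_force'],s['torque'],s['finger_gap'])
f=grab('wrist','w6'); P=cloud(f); z=s['tcp_pos'][2]-17.5
k=(np.hypot(P[...,0]-434,P[...,1]+76)<62)&(abs(P[...,2]-z-11)<5); v,u=np.nonzero(k); print(k.sum(),np.median(P[k][:,2])-z)
zf=np.median(P[k][:,2]); j=np.argmin(v)
c,m=blob(f,k,u[j],v[j]); c=c[c[:,1]<235]; xy=ray(f,c[:,0],c[:,1],zf); xy=xy[np.hypot(*(xy-[434,-76]).T)>42]; print(len(xy),fitc(xy),fitc(xy,48))
crop(f,160,130,350,280,4,'c_w6')
E
```

```text
[433.82883295 -76.38501721 157.07694312] [-3.80589038e-01 -1.66029703e-03 -1.86452828e+00] [0.02244908 0.04674716 0.02497276] 0.47924080252400675
7430 11.970476762978933
232 (array([431.69196144, -75.90529066,  46.67597569]), np.float64(0.6798709856899618)) (array([433.32722308, -75.91528858]), np.float64(1.1441975027405875))
```

View pics/c_w6.png

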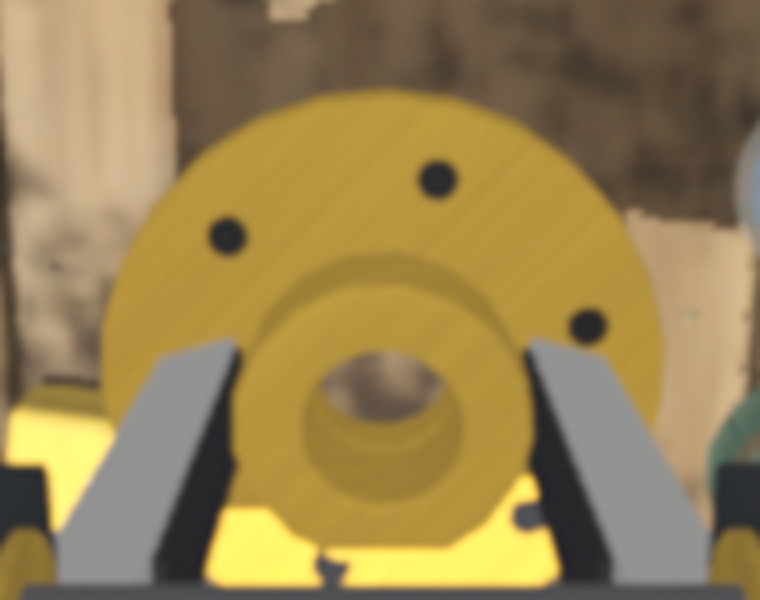

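>>> jog_arm --moves '[[[0.001,0.025,0,0],[0.002,0.06,0,0],[0.004,0.1,0,0],[0.006,0.145,0,0],[0.007,0.19,0,0],[0.008,0.235,0,0],[0.009,0.27,0,0],[0.0095,0.295,0,0],[0.0095,0.308,0,0],[0.0095,0.312,0,0],[0.0095,0.312,0,0],[0.0095,0.312,0,0]]]'

```text
time_s: 15.55
tcp_pos: [424.6, 234.4, 157.1]
orientation: [0.001, 1.0, -0.0, -0.0]
ft_force: [0.6, 0.6, -2.3]
finger_gap: 0.477
```

>>> jog_arm --moves '[[[0,0,0.008,0],[0,0,0.018,0],[0,0,0.028,0],[0,0,0.035,0],[0,0,0.04,0],[0,0,0.044,0],[0,0,0.047,0],[0,0,0.047,0]]]'

```text
time_s: 16.35
tcp_pos: [424.4, 235.6, 110.2]
orientation: [-0.0, 1.0, -0.0, -0.0]
ft_force: [-0.7, -0.0, -2.7]
finger_gap: 0.479
```

>>> jog_arm --moves '[[[0,0,0.003,0],[0,0,0.006,0],[0,0,0.009,0],[0,0,0.012,0],[0,0,0.015,0],[0,0,0.015,0]]]'

```text
time_s: 16.95
tcp_pos: [424.2, 235.4, 94.9]
orientation: [-0.0, 1.0, -0.0, -0.001]
ft_force: [-0.3, 0.1, -0.9]
finger_gap: 0.478
```

>>> jog_arm --moves '[[[0,0,0.005,0],[0,0,0.01,0],[0,0,0.015,0],[0,0,0.018,0],[0,0,0.021,0],[0,0,0.023,0],[0,0,0.023,0]]]'

```text
time_s: 17.65
tcp_pos: [424.4, 235.5, 72.2]
orientation: [-0.0, 1.0, -0.0, -0.0]
ft_force: [0.2, -0.1, -3.1]
finger_gap: 0.48
```

Seat expected at TCP ≈ 69.5.

>>> jog_arm --moves '[[[0,0,0.001,0],[0,0,0.002,0],[0,0,0.003,0],[0,0,0.004,0],[0,0,0.004,0]]]'

```text
time_s: 18.15
tcp_pos: [424.7, 235.6, 69.6]
orientation: [-0.0, 1.0, 0.0, 0.0]
ft_force: [-2.1, -2.2, 4.2]
finger_gap: 0.483
```

>>> jog_arm --moves '[[[0,0,0.001,0],[0,0,0.001,0],[0,0,0.001,0]]]'

```text
time_s: 18.45
tcp_pos: [424.8, 235.6, 69.5]
orientation: [-0.0, 1.0, 0.0, 0.001]
ft_force: [-3.5, -3.0, 8.4]
finger_gap: 0.483
```

>>> jog_arm --moves '[[[0,0,0,0],[0,0,0,0],[0,0,0,0],[0,0,0,0],[0,0,0,0],[0,0,0,0]]]' --grip -1

```text
time_s: 19.05
tcp_pos: [424.5, 235.5, 67.3]
orientation: [-0.0, 1.0, -0.0, -0.0]
ft_force: [0.8, 0.4, -0.2]
finger_gap: 0.953
```

>>> jog_arm --moves '[[[0,0,-0.01,0],[0,0,-0.03,0],[0,0,-0.06,0],[0,0,-0.09,0],[0,0,-0.1,0],[0,0,-0.1,0],[0,0,-0.1,0]]]'

```text
time_s: 19.75
tcp_pos: [424.1, 235.4, 166.4]
orientation: [-0.0, 1.0, -0.0, -0.001]
ft_force: [0.2, -0.5, -0.4]
finger_gap: 1.0
```

```bash
python3 - <<'E'
from h import *
s=get_state(); print(s['tcp_pos'],s['ft_force'],s['finger_gap'])
f=grab('side','s7'); crop(f,130,60,330,240,4,'c_s7')
f=grab('wrist','w7')
E
```

```text
[424.05494442 235.35683479 166.42386464] [ 0.2302124  -0.50566483 -0.38897029] 1.0000793424499175
```

View pics/c_s7.png

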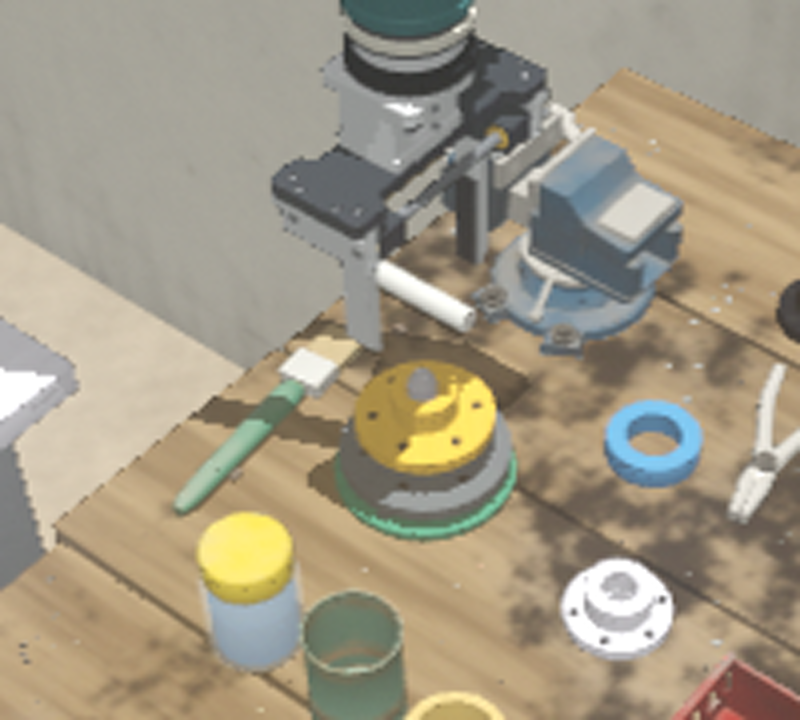

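View pics/w7.png

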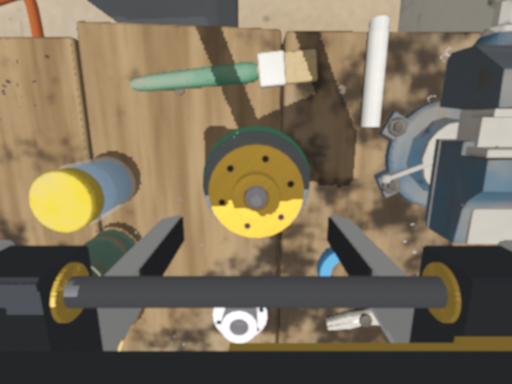

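>>> jog_arm --moves '[[[-0.025,-0.004,0,0],[-0.06,-0.008,0,0],[-0.1,-0.013,0,0],[-0.14,-0.018,0,0],[-0.165,-0.021,0.01,0],[-0.178,-0.022,0.035,0],[-0.178,-0.022,0.065,0],[-0.178,-0.022,0.085,0],[-0.178,-0.022,0.085,0],[-0.178,-0.022,0.085,0]]]'

```text
time_s: 20.85
tcp_pos: [601.8, 213.4, 81.2]
orientation: [-0.0, 1.0, -0.0, -0.001]
ft_force: [-0.4, -0.1, 1.1]
finger_gap: 1.003
```

```bash
python3 - <<'E'
from h import *
s=get_state(); print(s['tcp_pos'],s['ft_force'],s['finger_gap'])
f=grab('wrist','w8')
E
```

```text
[601.80870686 213.44657443  81.23545376] [-0.43308034 -0.07740901  1.1233058 ] 1.0031382236819024
```

View pics/w8.png

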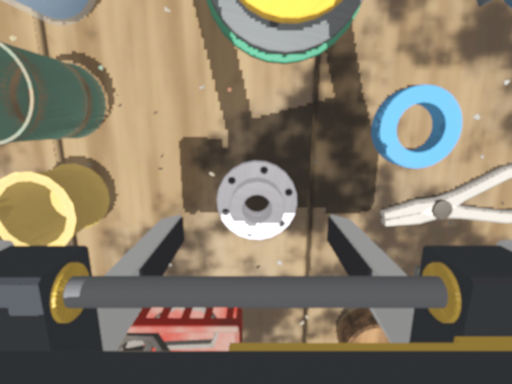

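>>> jog_arm --moves '[[[0,0,0.015,0],[0,0,0.035,0],[0,0,0.05,0],[0,0,0.059,0],[0,0,0.064,0],[0,0,0.064,0],[0,0,0.064,0]]]'

```text
time_s: 21.6
tcp_pos: [603.1, 213.8, 19.2]
orientation: [-0.0, 1.0, 0.0, 0.001]
ft_force: [0.3, 0.1, 0.3]
finger_gap: 0.998
```

>>> jog_arm --moves '[[[0,0,0,0],[0,0,0,0],[0,0,0,0],[0,0,0,0],[0,0,0,0],[0,0,0,0],[0,0,0,0],[0,0,0,0]]]' --grip 1

```text
time_s: 22.4
tcp_pos: [602.6, 213.8, 18.5]
orientation: [-0.0, 1.0, 0.0, 0.0]
ft_force: [-0.8, 0.0, 0.3]
finger_gap: 0.476
```

>>> jog_arm --moves '[[[0,0,-0.01,0],[0,0,-0.03,0],[0,0,-0.06,0],[0,0,-0.09,0],[0,0,-0.12,0],[0,0,-0.14,0],[0,0,-0.14,0],[0,0,-0.14,0]]]'

```text
time_s: 23.2
tcp_pos: [602.5, 213.5, 158.5]
orientation: [-0.0, 1.0, -0.0, 0.0]
ft_force: [-0.6, 0.0, -2.2]
finger_gap: 0.476
```

```bash
python3 - <<'E'
from h import *
s=get_state(); print(s['tcp_pos'],s['ft_force'],s['torque'],s['finger_gap'])
f=grab('wrist','w9')
crop(f,160,130,350,280,4,'c_w9')
E
```

```text
[602.46143053 213.48545584 158.45238394] [-0.64048904  0.02181243 -2.24617991] [ 0.01441929 -0.01413843 -0.00324411] 0.4759554933212273
```

View pics/c_w9.png

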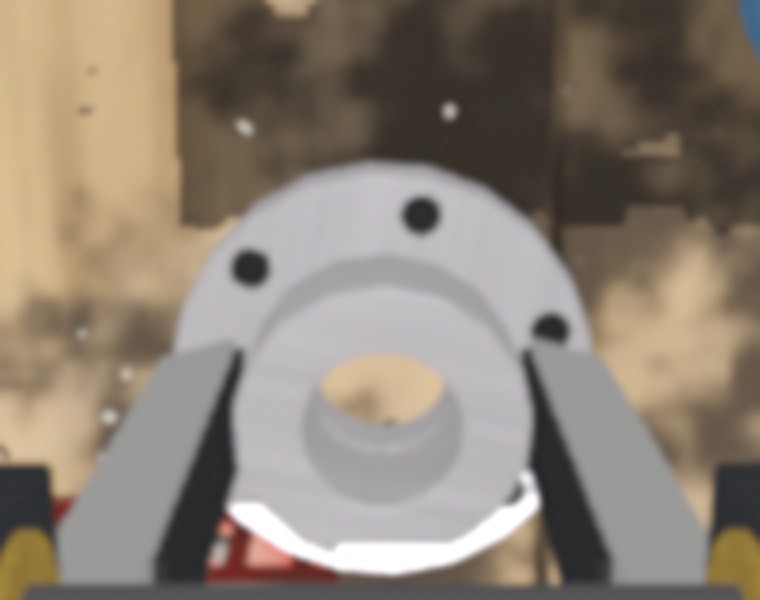

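>>> jog_arm --moves '[[[0.02,0.003,0,0],[0.045,0.006,0,0],[0.08,0.01,0,0],[0.115,0.014,0,0],[0.145,0.018,0,0],[0.165,0.02,0,0],[0.175,0.022,0,0],[0.178,0.022,0,0],[0.178,0.022,0,0],[0.178,0.022,0,0]]]'

```text
time_s: 24.25
tcp_pos: [425.3, 235.4, 158.1]
orientation: [0.0, 1.0, -0.0, -0.0]
ft_force: [-0.2, 0.1, -0.5]
finger_gap: 0.475
```

>>> jog_arm --moves '[[[0,0,0.008,0],[0,0,0.018,0],[0,0,0.027,0],[0,0,0.034,0],[0,0,0.038,0],[0,0,0.041,0],[0,0,0.043,0],[0,0,0.043,0]]]'

```text
time_s: 25.05
tcp_pos: [424.6, 235.6, 115.5]
orientation: [-0.0, 1.0, 0.0, 0.0]
ft_force: [0.8, -0.2, -2.1]
finger_gap: 0.474
```

Bottom at ≈97 mm, tip in the bore, no contact force.

>>> jog_arm --moves '[[[0,0,0.002,0],[0,0,0.004,0],[0,0,0.006,0],[0,0,0.008,0],[0,0,0.009,0],[0,0,0.009,0]]]'

```text
time_s: 25.65
tcp_pos: [424.4, 235.5, 106.2]
orientation: [-0.0, 1.0, -0.0, -0.0]
ft_force: [0.6, 0.5, -1.1]
finger_gap: 0.473
```

>>> jog_arm --moves '[[[0,0,0.001,0],[0,0,0.002,0],[0,0,0.003,0],[0,0,0.003,0]]]'

```text
time_s: 26.05
tcp_pos: [424.7, 235.6, 104.2]
orientation: [-0.0, 1.0, 0.0, 0.0]
ft_force: [-2.4, -0.8, 2.6]
finger_gap: 0.478
```

>>> jog_arm --moves '[[[0,0,0.001,0],[0,0,0.001,0],[0,0,0.001,0]]]'

```text
time_s: 26.35
tcp_pos: [424.8, 235.6, 104.2]
orientation: [-0.0, 1.0, 0.0, 0.001]
ft_force: [-3.0, -1.0, 7.8]
finger_gap: 0.474
```

>>> jog_arm --moves '[[[0,0,0,0],[0,0,0,0],[0,0,0,0],[0,0,0,0],[0,0,0,0],[0,0,0,0]]]' --grip -1

```text
time_s: 26.95
tcp_pos: [424.5, 235.5, 102.3]
orientation: [-0.0, 1.0, -0.0, -0.0]
ft_force: [-0.2, -0.0, -0.0]
finger_gap: 0.954
```

>>> jog_arm --moves '[[[0,0,-0.01,0],[0,0,-0.03,0],[0,0,-0.06,0],[0,0,-0.09,0],[0,0,-0.12,0],[0.01,0,-0.13,0],[0.03,0,-0.13,0],[0.06,0,-0.13,0],[0.09,0,-0.13,0],[0.1,0,-0.13,0],[0.1,0,-0.13,0]]]'

```text
time_s: 28.05
tcp_pos: [323.5, 235.6, 232.5]
orientation: [-0.001, 1.0, 0.0, 0.0]
ft_force: [-0.3, -0.1, 0.6]
finger_gap: 1.003
```

```bash
python3 - <<'E'
from h import *
s=get_state(); print(s['time_s'],s['tcp_pos'],s['ft_force'],s['finger_gap'])
f=grab('side','s10'); crop(f,130,60,330,240,4,'c_s10'); P=cloud(f)
t=grab('top','t10'); Q=cloud(t)
for n,A in (('side',P),('top',Q)):
    r=np.hypot(A[...,0]-423,A[...,1]-235)
    k=(r<23)&(A[...,2]>108)&(A[...,2]<130); print(n,'hub top',k.sum(),np.median(A[k][:,2]),A[k].mean(0))
    for a,b,nm,z0,z1 in ((26,34,'small fl 98',90,106),(39,46,'med fl 64',56,72),(51,58,'large fl 30',22,38)):
        k=(r>a)&(r<b)&(A[...,2]>z0)&(A[...,2]<z1); c=A[k]; 
        p=np.linalg.lstsq(np.c_[c[:,:2]-[423,235],np.ones(len(c))],c[:,2],rcond=None)[0] if len(c)>10 else 0
        print(nm,len(c),np.median(c[:,2]) if len(c) else 0,'plane',np.round(p,3))
E
```

```text
28.05 [323.52684148 235.56609002 232.54747451] [-0.31266731 -0.10147519  0.64590974] 1.0027981054151072
side hub top 156 118.50061933895421 [423.80642573 233.95131012 117.55950389]
small fl 98 113 97.31255168361645 plane [1.4000e-02 2.0000e-02 9.7387e+01]
med fl 64 126 63.441384093691056 plane [ 1.2000e-02 -5.0000e-03  6.3154e+01]
large fl 30 150 29.427053246214996 plane [-4.0000e-03  9.0000e-03  2.9567e+01]
top hub top 189 120.81486828315417 [423.91804804 235.03246903 120.6432944 ]
small fl 98 242 98.75637988683684 plane [4.0000e-03 1.0000e-03 9.8793e+01]
med fl 64 285 64.74123748793227 plane [0.0000e+00 4.0000e-03 6.4723e+01]
large fl 30 343 30.730453976905665 plane [-4.0000e-03  1.0000e-03  3.0763e+01]
```

View pics/c_s10.png

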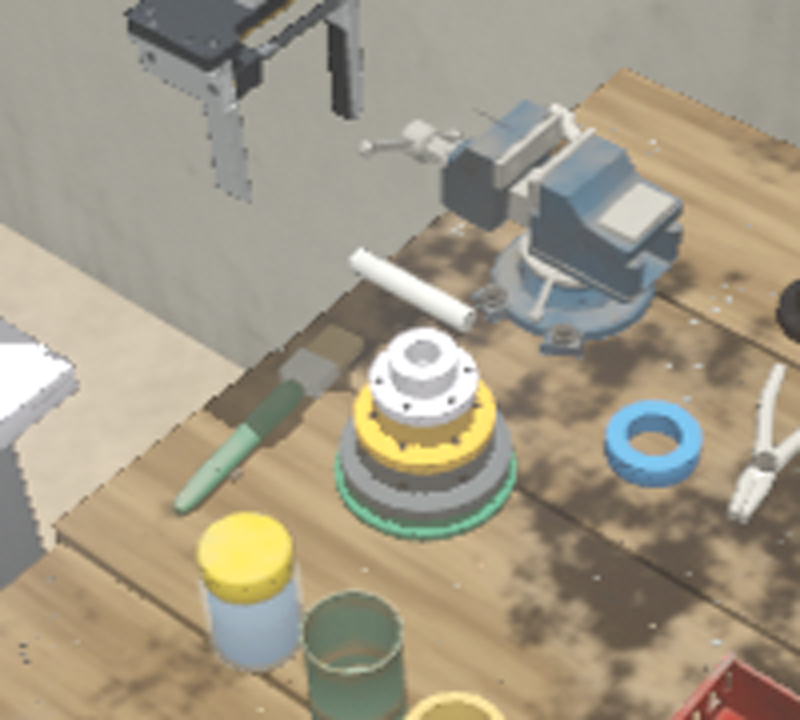

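View pics/s10.png

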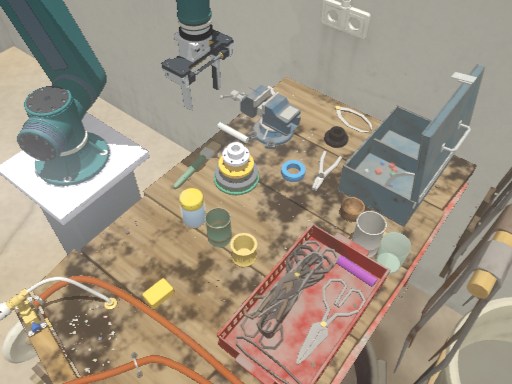

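The stack is complete: grey, brass and white spacers around (237,165). The flange tops are level at about 30, 64 and 98 mm, and the jar, tin, mould, wax, tape, pliers and black look-alike haven't moved. I'll hand it in.

```bash
python3 -c "
from cell import job_done
print(job_done())"
```

```text
the job is handed in; nothing more can be done
None
```

The spindle is rebuilt and handed in at about 28 s of the 72 s allowed. I threaded on the large grey spacer, then the brass, then the aluminium. Each one was gripped by its hub and lowered in small steps until it touched down with an upward force of about 8–10 N, then released.

- **Seating:** in the last depth readings, the flange tops came to 29.4–30.7, 63.4–64.7 and 97.3–98.8 mm, where fully home is 30, 64 and 98 mm. The top hub read 118.5 mm (side camera) and 120.8 mm (top camera), where 120 mm is ideal. The two cameras differ by 1–2 mm, which is within their calibration. None of the flanges shows a tilt.
- **Surroundings:** in the last side picture, the jar, tin, mould, wax, tape, pliers and black look-alike stand where they were, judged by eye rather than measured. The gripper is open, well clear of the stack, and touching nothing.
- **Failed checks:** none failed, but an early circle fit of the green foot came out poor, so I took the spindle's position from the seat and shaft tip instead.

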